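# Take the charged battery pack out of the charger

### The job

On the two-bay battery charger, a raised white tab in front of a bay shows which pack is charged. Pinch that pack's two side catches together, draw it straight up out of its bay, and finish while holding it still and upright with the catches pinched, a good 10 cm above where it sat and over its bay. Leave the other pack locked in its bay and the things beside the charger where they lie.

Things in the scene. Friction and masses are not known exactly. Their poses are not given: they have to be found in the camera images.
- charger: flat grey two-bay battery charger fixed to the bench: 140 mm (x) by 210 mm (y), 24 mm high. Origin on the bench top under the mid-point between the bays, -x to its front (the side with the tabs), +y towards the left bay. The bays are 57 mm to the +y and -y of the origin; the packs' feet stand 18 mm deep in them, on a floor 6 mm above the bench.
- bay_left (a point): middle of the floor of the left (+y) bay, 6 mm above the bench
- bay_right (a point): middle of the floor of the right (-y) bay, 6 mm above the bench
- tab_raised_top (a point): top of the raised charge tab: a white upright tab 22 mm wide and 7 mm thick, standing 26 mm above its socket on the front of the charger, 58 mm in front of the middle of one of the bays; the pack in that bay is the charged one
- tab_sunk_top (a point): top of the sunk charge tab, alike but standing only 3 mm above its socket, in front of the other bay (pack not yet charged)
- pack_left_mid (a point): grasp centre of the pack in the left (+y) bay: on its middle, half-way up its side catches, 53 mm above its underside, 30 mm below its top. The catches are ribbed paddles on its +y and -y sides, 30 mm long (x), 34 mm high (17 mm below to 17 mm above this point), 58 mm over both when out, 46 mm with both fully in, where they stop firm: the same squeeze (30 to 60 N is ample) carries the pack.
- pack_right_mid (a point): grasp centre of the pack in the right (-y) bay: on its middle, half-way up its side catches, 53 mm above its underside, 30 mm below its top. The catches are ribbed paddles on its +y and -y sides, 30 mm long (x), 34 mm high (17 mm below to 17 mm above this point), 58 mm over both when out, 46 mm with both fully in, where they stop firm: the same squeeze (30 to 60 N is ample) carries the pack.
- pack_left: upright battery pack in the left (+y) bay, origin at the middle of its underside: 76 mm long (its x, along the charger's x), body 42 mm wide (y), 80 mm high, 0.25 to 0.5 kg. A hook at the foot of each side catch sits under a ledge of the charger: locked, the pack lifts less than 2 mm; with both catches pressed in it comes straight up, free after 18 mm.
- pack_right: upright battery pack in the right (-y) bay, origin at the middle of its underside: 76 mm long (its x, along the charger's x), body 42 mm wide (y), 80 mm high, 0.25 to 0.5 kg. A hook at the foot of each side catch sits under a ledge of the charger: locked, the pack lifts less than 2 mm; with both catches pressed in it comes straight up, free after 18 mm.
- pack_left_catch_plus (a joint): slide joint of the side catch on the left side (+y of the pack's frame) of this pack: 0 = sprung out and locked, grows as it is pressed in, 0.006 m = fully in; the hook is free of the charger from 0.003 m. Spring about 2.5 N at the start, 6 N fully in.
- pack_left_catch_minus (a joint): slide joint of the side catch on the right side (-y of the pack's frame) of this pack: 0 = sprung out and locked, grows as it is pressed in, 0.006 m = fully in; the hook is free of the charger from 0.003 m. Spring about 2.5 N at the start, 6 N fully in.
- pack_right_catch_plus (a joint): slide joint of the side catch on the left side (+y of the pack's frame) of this pack: 0 = sprung out and locked, grows as it is pressed in, 0.006 m = fully in; the hook is free of the charger from 0.003 m. Spring about 2.5 N at the start, 6 N fully in.
- pack_right_catch_minus (a joint): slide joint of the side catch on the right side (-y of the pack's frame) of this pack: 0 = sprung out and locked, grows as it is pressed in, 0.006 m = fully in; the hook is free of the charger from 0.003 m. Spring about 2.5 N at the start, 6 N fully in.
- tape_measure: yellow pocket tape measure, 38x83x62 mm, left of the charger; a bystander, origin at its underside
- pliers: combination pliers lying flat, 50x166x14 mm, left of the charger; a bystander, origin at its underside
- cork_block: cork sanding block, 61x111x36 mm, right of the charger; a bystander, origin at its underside
Things that resemble listed ones, but are neither listed nor needed, are in the scene too. What is shaped like the pack_left but turquoise is not meant.

How it is judged (in metres and radians):
On the way:
1. both catches of the charged pack are pinched in while it still sits in its bay (((y of tab_raised_top in the frame of charger above 0 m and (value of joint each of pack_left_catch_plus, pack_left_catch_minus above 0.0035 m and contact force between pack_left and the fingers above 1 N and z of pack_left_mid in the frame of bay_left below 0.059 m)) or (not (y of tab_raised_top in the frame of charger above 0 m) and (value of joint each of pack_right_catch_plus, pack_right_catch_minus above 0.0035 m and contact force between pack_right and the fingers above 1 N and z of pack_right_mid in the frame of bay_right below 0.059 m)))), for 0.1 s.
At the end, for the whole second after the job is handed in: The pack behind the raised tab is held in the fingers, both catches in by over 3.5 mm, over 80 mm above its seat, within 80 mm of its bay sideways and 0.3 rad of upright, still (under 0.03 m/s), clear of the charger; the other pack is within 10 mm of its seat (((y of tab_raised_top in the frame of charger above 0 m and (value of joint each of pack_left_catch_plus, pack_left_catch_minus above 0.0035 m and z of pack_left_mid in the frame of charger above 0.139 m and horizontal distance between pack_left_mid and bay_left below 0.08 m and angle between pack_left_mid's own z axis and vertical below 0.3 rad and contact force between pack_left and the fingers above 1 N and contact force between pack_left and charger below 0.1 N and linear speed of pack_left below 0.03 m/s and distance of pack_right_mid from where it was at the start of the episode below 0.01 m)) or (not (y of tab_raised_top in the frame of charger above 0 m) and (value of joint each of pack_right_catch_plus, pack_right_catch_minus above 0.0035 m and z of pack_right_mid in the frame of charger above 0.139 m and horizontal distance between pack_right_mid and bay_right below 0.08 m and angle between pack_right_mid's own z axis and vertical below 0.3 rad and contact force between pack_right and the fingers above 1 N and contact force between pack_right and charger below 0.1 N and linear speed of pack_right below 0.03 m/s and distance of pack_left_mid from where it was at the start of the episode below 0.01 m)))); the arm keeps its last pose, push and grip.
It fails at once if the pack that is not charged is moved by more than 10 mm ((y of tab_raised_top in the frame of charger above 0 m and distance of pack_right_mid from where it was at the start of the episode above 0.01 m) or (not (y of tab_raised_top in the frame of charger above 0 m) and distance of pack_left_mid from where it was at the start of the episode above 0.01 m)).
It fails at once if a bystander is pushed more than 30 mm (distance of any of tape_measure, pliers, cork_block from where it was at the start of the episode above 0.03 m).
It also fails if it takes over 32 s, if anything falls off the work surface, if the arm or the gripper's body presses on something with over 40 N, if the wrist force passes 120 N, or if a joint passes its speed limit or range.

### The arm

A 6-joint arm with a two-finger parallel gripper is mounted at the origin on a cart in front of the work surface, level with it; the furniture and walls round the work are solid. World frame = base frame: x ahead of the robot, y to its left, z up, the work surface at z = 0. Lengths are in mm, angles in rad, forces in N, time in s.
With the tool pointing down it reaches from about 350 to 875 mm from the base axis. Payload 4.2 kg.
Tool frame: the origin (TCP) lies midway between the tips of the shut fingers; the grasp point (between the pads) lies 19 mm behind it (arm.tcp_to_grasp is the distance from the TCP to the grasp point, in mm); z points along the fingers, y is the line along which they close (so a half turn about z gives the same grasp; the last joint's range is limited). The gripper opens to 85 mm and grips with 20 to 120 N. Pads are 22 mm wide; open, the fingers measure 114 mm over their backs; the gripper's body (76 mm by 85 mm) begins 54 mm behind the grasp point. The pads swing forward as they close: fully open they stand 13 mm farther back than shut.
Start: joints at [-0.984, 0.385, 0.008, 0, -1.194, -0.259], TCP at [201.241, -591.694, 231.312] pointing down, gripper open.
Joint ranges: [-3.14, 3.14], [-1.21, 2.06], [-1.07, 1.41], [-3.16, 2.05], [-2.99, -0.16], [-3.1, 3.1]. Speed limits (rad/s): [2.79, 2.79, 3.14, 3.14, 3.14, 3.14].

### API

Orientations are given as a unit quaternion [x, y, z, w].
In Python, from bench import arm, imaging, job, models gives the robot as it stands.
- The arm moves only by the tool arm_command, never from a script. Its argument "rows" is a list of rows, each an object with "grip": the opening, from 0 (shut) to 1 (fully open); "linear": the shift along the tool's x, y, z in mm, a list of three; "rot": the turn, a rotation vector about the tool's x, y, z in rad, a list of three. In form: [{"grip": grip, "linear": [tx, ty, tz], "rot": [rx, ry, rz]}, ...]. A call has 1 to 10 rows; each row is the pose to reach, as a shift and turn from the pose commanded when the call began, along the tool's axes at that moment; what a row does not reach only later rows make up. A row lasts 1/8 s, in which the tool goes at most 62.5 mm and 10.7 degrees, less where a joint would pass 70% of its speed; a pose out of reach is approached as far as the arm can. A call with a gripper value outside its range is refused whole. The fingers move at their own pace and stop on an object; the grip force is fixed at half the most. Time passes only in rows, so rows that repeat a pose let the fingers close. It gives the time, the measured TCP pose, the force, the opening and the grip force at its end, in the units of the state.
- arm.read_state(): the state, without advancing time (a new reading comes with each control period).
- imaging.get_image(name): name is "side" or "top"; returns a dict with "frame" (480x640x3 uint8, red, green, blue), "fx", "fy", "cx", "cy" (pixels), "extrinsics" (4x4, takes a point from world to camera coordinates). Camera axes: x right, y down, z forward; pixel columns grow to the right and rows downward; lengths in mm; the calibration is good to about 2 mm. A picture is of the moment at which its call begins. There is no depth.
- job.job_done(): hands the job in; it is judged then, once.
Trained networks look in a picture, given as the dict that the camera call returned (one of the last four; its "shot" number tells which), for a name from the list of things; names that differ only in an ending like _2 or _b are one class to them, and where a whole thing is asked for, a point or a joint stands for the part that bears it (a point fixed in the world has none). Each returns a list of dicts, best first, with "score" (0 to 1); they miss things now and then, are a little off and sometimes report something else, mostly with a low value. They report only what shows in the picture. A call takes as long as a camera call. They do not tell look-alikes from the thing itself.
- models.spot_in(picture, query): "rect" ([left, top, right, bottom] in pixels, round what is visible of it).
- models.tip_of(picture, query): "pixel" ([column, row] in pixels: a listed point, or the origin of a listed thing).
The state is a dict: "clock": time; "joints": joint angles; "joint_vel": joint speeds; "joint_efforts": joint torques, N m; "position": TCP position; "ee_rot": TCP orientation; "contact_force": force on the tool from outside, world axes, zero at the start; "wrist_torque": the same for the moment, N m; "gripper_width": finger opening in mm; "grasp_force": force on a finger pad.
Only numpy, scipy, OpenCV 4.12 (cv2) and the standard library are available. Lean on these libraries where they do the work, as an engineer would, in place of code of your own. Each camera call takes 0.05 s, during which the arm holds its last target. There are 200 camera calls.

## Working session

There is one attempt and no reset: what is moved stays moved. The work goes in short steps, Python scripts to look and compute and a tool call to move; the robot and the scene stay as the last step left them, time stands still between calls to the robot, and variables do not carry over. Pictures are saved under pics/ and viewed, at most 10 in all, crops included, and the job is handed in when it is done.

Besides the shell and the picture viewer there is one more tool, called after "Call:" as name(argument=value, ...), one argument or row to a line, values as JSON. arm_command: Moves the arm, as the interface text tells. Its arguments: {"type":"object","properties":{"rows":{"type":"array"}},"required":["rows"]}

```bash
mkdir -p pics
cat > h.py <<'E'
import numpy as np, cv2
from bench import arm, imaging, job, models
def tri(obs):
    A=[];
    for p,(u,v) in obs:
        E=np.array(p["extrinsics"]); K=np.array([[p["fx"],0,p["cx"]],[0,p["fy"],p["cy"]],[0,0,1]])
        P=K@E[:3]; A+= [u*P[2]-P[0], v*P[2]-P[1]]
    A=[a/np.linalg.norm(a[:3]) for a in A]; A=np.array(A)
    return np.linalg.lstsq(A[:,:3],-A[:,3],rcond=None)[0]
def onz(p,uv,z):
    E=np.array(p["extrinsics"]);R=E[:3,:3];t=E[:3,3]
    d=R.T@np.array([(uv[0]-p["cx"])/p["fx"],(uv[1]-p["cy"])/p["fy"],1]);c=-R.T@t
    return c+d*(z-c[2])/d[2]
E
python3 - <<'E'
from h import *
s=imaging.get_image("side");t=imaging.get_image("top")
for n,p in(("side",s),("top",t)):
    cv2.imwrite(f"pics/{n}0.png",p["frame"][:,:,::-1])
for q in ["charger","bay_left","bay_right","tab_raised_top","tab_sunk_top","pack_left_mid","pack_right_mid","tape_measure","cork_block"]:
    a=models.tip_of(s,q)[:3];b=models.tip_of(t,q)[:3]
    print(q,[(np.round(x["pixel"]),round(x["score"],2)) for x in a],[(np.round(x["pixel"]),round(x["score"],2)) for x in b])
    if a and b: print("   ",tri([(s,a[0]["pixel"]),(t,b[0]["pixel"])]).round(1))
print(arm.read_state())
E
```

```text
charger [(array([357., 253.]), 0.79)] [(array([349., 268.]), 0.73), (array([446., 278.]), 0.28)]
    [ 525.8 -228.1    9.3]
bay_left [(array([332., 266.]), 0.57)] [(array([334., 258.]), 0.65)]
    [ 560.5 -190.1   -5.5]
bay_right [(array([375., 241.]), 0.86)] [(array([372., 280.]), 0.87)]
    [ 499.2 -282.3    8.6]
tab_raised_top [(array([356., 254.]), 0.67)] [(array([320., 273.]), 0.53)]
    [ 509.8 -154.6   57. ]
tab_sunk_top [(array([396., 244.]), 0.57)] [(array([358., 294.]), 0.53)]
    [ 455.9 -246.4   35.3]
pack_left_mid [(array([232., 255.]), 0.87), (array([331., 238.]), 0.6)] [(array([290., 191.]), 0.8), (array([336., 251.]), 0.67)]
    [720.9 -84.6  52.7]
pack_right_mid [(array([378., 220.]), 0.74)] [(array([369., 278.]), 0.6)]
    [ 496.9 -274.2   62.9]
tape_measure [(array([263., 338.]), 0.82)] [(array([238., 242.]), 0.76)]
    [601.   55.    7.6]
cork_block [(array([400., 200.]), 0.95)] [(array([448., 275.]), 0.8)]
    [ 500.  -475.5    4.7]
{'clock': 1.0, 'joints': array([-9.84391193e-01,  3.84661936e-01,  7.88451709e-03,  9.11317136e-06,
       -1.19397544e+00, -2.58586930e-01]), 'joint_vel': array([-0.00016031, -0.00060001,  0.00274141,  0.00018941, -0.00155962,
        0.00098079]), 'joint_efforts': array([ 1.67218191e-04, -3.92095757e+01,  1.88618374e+01,  4.19060335e+00,
       -3.17492277e-04,  1.87388724e-05]), 'position': array([ 201.24267964, -591.69177643,  231.33035651]), 'ee_rot': array([-1.63177806e-01,  9.86596677e-01, -2.15580704e-05,  5.04644870e-06]), 'contact_force': array([-0.42747006,  0.65384457, -0.63641776]), 'wrist_torque': array([ 0.01037197, -0.02974044, -0.01192856]), 'grasp_force': 0.0, 'gripper_width': 85.65010344273875}
```

Run:
```python
import cv2
for n,(x,y) in (("side",(200,150)),("top",(220,170))):
    i=cv2.imread(f"pics/{n}0.png"); cv2.imwrite(f"pics/{n}0c.png",cv2.resize(i[y:y+195,x:x+260],None,fx=3,fy=3,interpolation=cv2.INTER_CUBIC))
```

```text
(no output)
```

View pics/side0c.png

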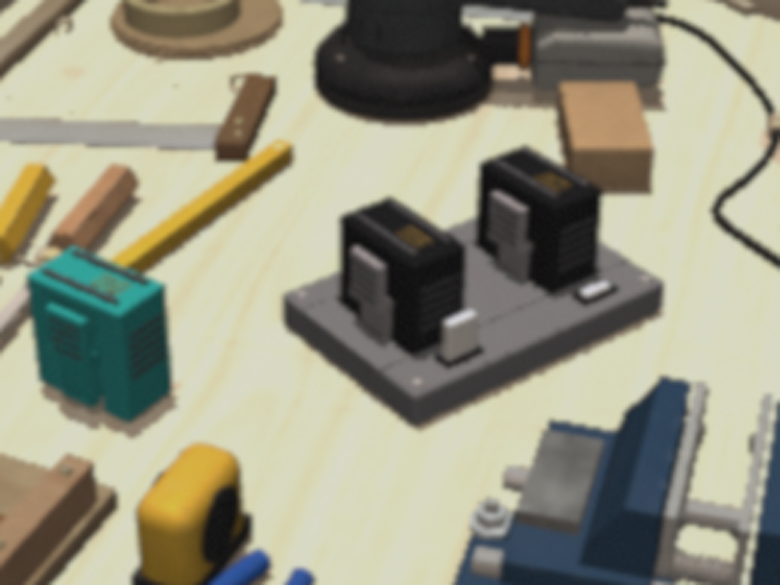

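View pics/top0c.png

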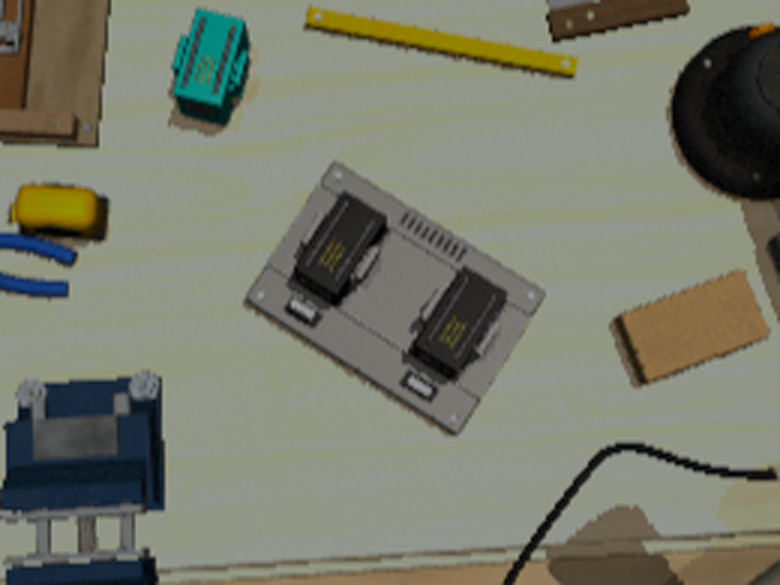

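View pics/top0.png

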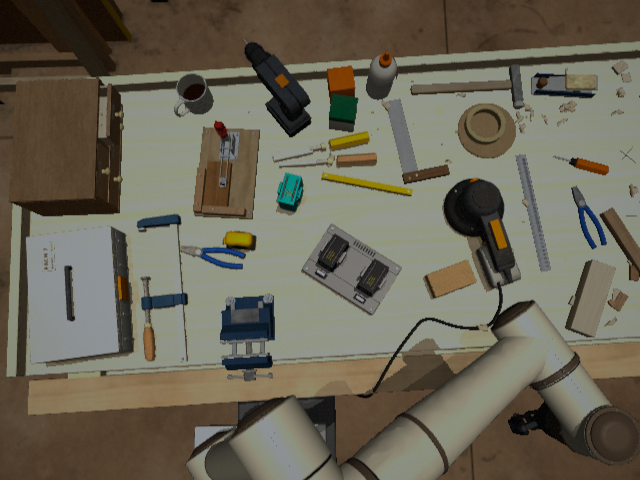

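The side view shows the raised white tab at about (353,262), in front of the left pack; the sunk tab is at about (398,247), in front of the right pack. So the left pack is the charged one. The top view shows the charger turned about -30°, with nothing crowding it. Next I fit the charger pose to its corners in both views.

Run:
```python
from h import *
from scipy.optimize import least_squares
from scipy.spatial.transform import Rotation as Ro
s=imaging.get_image("side");t=imaging.get_image("top")
C=lambda o,l:[(o[0]+a/3,o[1]+b/3) for a,b in l]
# corners order: (+x,+y),(+x,-y),(-x,-y),(-x,+y)
tp=C((220,170),[(335,162),(545,292),(458,432),(247,300)])
sd=C((200,150),[(285,299),None or (0,0),(661,287),(417,404)])
cor=[(70,105,24),(70,-105,24),(-70,-105,24),(-70,105,24)]
obs=[(t,c,p) for c,p in zip(cor,tp)]+[(s,cor[i],sd[i]) for i in (0,2,3)]
# pack_left top corners, top view: 
pk=C((220,170),[(347,193),(386,212),(333,305),(295,284)])
pc=[(38,78,86),(38,36,86),(-38,36,86),(-38,78,86)]
pr=C((220,170),[(463,267),(506,297),(454,380),(411,350)])
def proj(p,X):
    E=np.array(p["extrinsics"]);c=E[:3,:3]@X+E[:3,3];return np.array([p["fx"]*c[0]/c[2]+p["cx"],p["fy"]*c[1]/c[2]+p["cy"]])
def W(q,c): return np.r_[q[:2],0]+Ro.from_euler("z",q[2]).apply(c)
f=lambda q,o:np.concatenate([proj(p,W(q,c))-px for p,c,px in o])
o2=obs+[(t,c,p) for c,p in zip(pc,pk)]
for o in (obs,obs[:4],obs[4:],o2):
    r=least_squares(f,[530,-228,-.5],args=(o,),x_scale=[1,1,.01]); print(r.x.round(3),r.fun.reshape(-1,2).round(1).tolist())
q=r.x
for n,c in (("raisedtab",(-58,57,50)),("Lmid",(0,57,59)),("Rmid",(0,-57,59))):
    print(n,W(q,c).round(1),proj(s,W(q,c)).round(1),proj(t,W(q,c)).round(1))
for k in "lr": pass
st=arm.read_state()
R=Ro.from_quat(st["ee_rot"]); print(R.as_matrix().round(3)); 
L=W(q,(0,57,59))
# desired tool y along charger y, z down
cy=Ro.from_euler("z",q[2]).apply([0,1,0])
for sg in (1,-1):
    y=sg*cy; z=np.array([0,0,-1.]); x=np.cross(y,z); G=Ro.from_matrix(np.c_[x,y,z])
    print("rot",(R.inv()*G).as_rotvec().round(4))
print("lin to above (TCP z=59-19+130)",R.inv().apply(L+[0,0,130-19]-st["position"]).round(1),"j1",np.arctan2(L[1],L[0]))
```

```text
[ 524.527 -231.597   -0.582] [[-1.5, -1.0], [-0.2, -0.5], [-0.5, 0.8], [-2.0, -0.4], [-1.0, -1.4], [2.5, -2.1], [0.4, -2.0]]
[ 523.857 -234.223   -0.584] [[-0.4, -0.8], [0.9, -0.2], [0.5, 1.1], [-1.0, -0.2]]
[ 524.261 -226.046   -0.577] [[-2.0, 0.3], [2.0, -0.8], [-0.1, -0.1]]
[ 524.425 -233.764   -0.582] [[-0.7, -0.9], [0.7, -0.5], [0.4, 0.8], [-1.2, -0.3], [-0.6, -2.0], [2.7, -2.7], [0.9, -2.7], [-2.5, 0.4], [-0.7, 3.2], [0.2, -1.2], [-2.0, -3.5]]
raisedtab [ 507.3 -154.3   50. ] [356.5 257.6] [319.7 274.6]
Lmid [ 555.7 -186.1   59. ] [336.5 239.8] [332.3 254.2]
Rmid [ 493.1 -281.4   59. ] [381.7 220.8] [372.1 278.9]
[[-0.947 -0.322 -0.   ]
 [-0.322  0.947  0.   ]
 [ 0.     0.    -1.   ]]
rot [ 0.     -0.      0.9096]
rot [ 0.000e+00  1.000e-04 -2.232e+00]
lin to above (TCP z=59-19+130) [-466.2  269.8   61.3] j1 -0.32319572695759147
```

Call:
arm_command(
  rows=[
    {"grip": 1,"linear": [-60,35,0],"rot": [0,0,0.15]},
    {"grip": 1,"linear": [-115,68,0],"rot": [0,0,0.3]},
    {"grip": 1,"linear": [-165,97,10],"rot": [0,0,0.45]},
    {"grip": 1,"linear": [-217,126,20],"rot": [0,0,0.6]},
    {"grip": 1,"linear": [-270,156,30],"rot": [0,0,0.75]},
    {"grip": 1,"linear": [-322,187,40],"rot": [0,0,0.9096]},
    {"grip": 1,"linear": [-374,217,50],"rot": [0,0,0.9096]},
    {"grip": 1,"linear": [-426,247,60],"rot": [0,0,0.9096]},
    {"grip": 1,"linear": [-466,270,61],"rot": [0,0,0.9096]},
    {"grip": 1,"linear": [-466,270,61],"rot": [0,0,0.9096]},
  ],
)

```text
clock: 2.35
position: [557.4, -183.7, 169.9]
ee_rot: [0.285, 0.959, -0.0, 0.0]
contact_force: [-0.6, -1.4, -0.4]
gripper_width: 85.3
grasp_force: 0.0
```

Run:
```python
from h import *
s=imaging.get_image("side");t=imaging.get_image("top")
st=arm.read_state();print(st["clock"],st["position"].round(1),st["ee_rot"].round(3),st["joints"].round(2),st["contact_force"].round(1))
i=s["frame"][110:305,230:490,::-1];j=t["frame"][170:365,220:480,::-1]
f=lambda i:cv2.resize(i,None,fx=3,fy=3,interpolation=cv2.INTER_CUBIC)
cv2.imwrite("pics/s1.png",f(i));cv2.imwrite("pics/t1.png",f(j))
for q in ("pack_left_mid","pack_right_mid"):
  print(q,[(x["pixel"],x["score"]) for x in models.tip_of(s,q)[:2]])
```

```text
2.45 [ 555.5 -185.7  170.1] [ 0.286  0.958 -0.    -0.   ] [-0.05  0.37 -0.18 -0.   -1.02 -2.11] [-0.1 -0.7 -0.1]
pack_left_mid [([332.9, 238.1], 0.88), ([234.6, 255.7], 0.56)]
pack_right_mid [([377.0, 221.1], 0.56)]
```

View pics/s1.png

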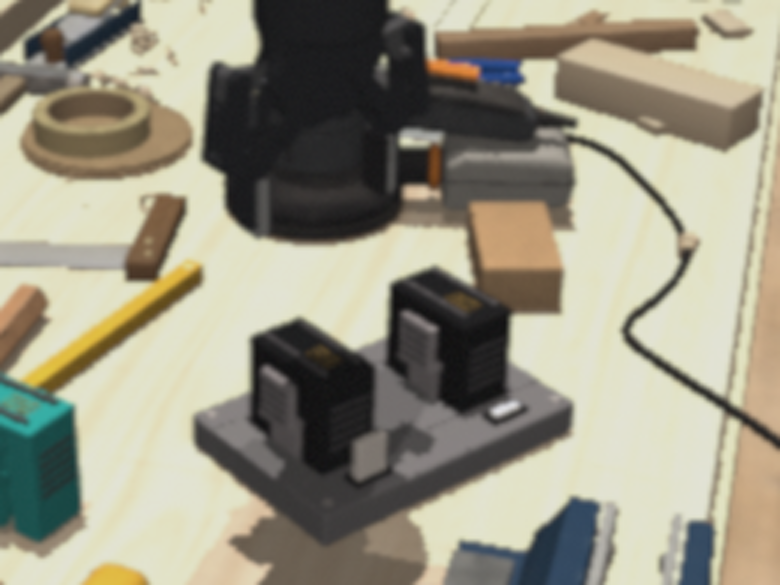

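The gripper's open fingers (lower ends at about crop 262,230 and 395,185) are above the charger, and both packs are untouched. I'll triangulate the pack middles with the networks and the charger fit, and cross-check.

Run:
```python
from h import *
s=imaging.get_image("side");t=imaging.get_image("top")
print(tri([(s,(332,238)),(t,(335.5,251.5))]), tri([(s,(377.5,220.5)),(t,(369.5,278))]))
print(onz(t,(335.5,251.5),59),onz(s,(332,238),59),onz(s,(353.5,262.5-5),50))
# network bias at the fingers? pack top centre from seen corners
for o,l in (((t,220,170),[(347,193),(386,212),(333,305),(295,284)]),((t,220,170),[(463,267),(506,297),(454,380),(411,350)])):
    c=np.mean(l,0)/3+o[1:]; print("top view centre",onz(o[0],c,89).round(1))
# side, this crop: left pack top outline corners: left,back,right,front
for l in ([(252,337),(298,318),(374,362),(326,382)],[(389,285),(432,266),(510,312),(464,332)]):
    P=[onz(s,np.array(c)/3+[230,110],89) for c in l]; print("side view centre",np.mean(P,0).round(1),[p[:2].round(0).tolist() for p in P])
print([np.round(x["pixel"],1) for x in models.tip_of(s,"tab_raised_top")[:1]])
```

```text
[ 564.83768081 -193.7710901    55.97082782] [ 497.4415731  -274.64372879   62.16307536]
[ 562.19264718 -194.23343764   59.        ] [ 565.65273995 -189.2363116    59.        ] [ 512.57691355 -152.79931908   50.        ]
top view centre [ 554.5 -189.1   89. ]
top view centre [ 492.3 -281.4   89. ]
side view centre [ 560.2 -183.2   89. ] [[600.0, -185.0], [580.0, -217.0], [520.0, -181.0], [541.0, -150.0]]
side view centre [ 497.1 -272.3   89. ] [[538.0, -277.0], [518.0, -311.0], [456.0, -268.0], [477.0, -234.0]]
[array([354. , 251.7])]
```

Call:
arm_command(
  rows=[
    {"grip": 1,"linear": [-2,1,30],"rot": [0,0,0]},
    {"grip": 1,"linear": [-2,1,55],"rot": [0,0,0]},
    {"grip": 1,"linear": [-2,1,70],"rot": [0,0,0]},
    {"grip": 1,"linear": [-2,1,85],"rot": [0,0,0]},
    {"grip": 1,"linear": [-2,1,95],"rot": [0,0,0]},
    {"grip": 1,"linear": [-2,1,105],"rot": [0,0,0]},
    {"grip": 1,"linear": [-2,1,105],"rot": [0,0,0]},
  ],
)

```text
clock: 3.58
position: [557.3, -186.2, 64.6]
ee_rot: [0.287, 0.958, -0.0, -0.001]
contact_force: [-0.3, 0.2, 0.1]
gripper_width: 85.1
grasp_force: 0.0
```

Run:
```python
from h import *
s=imaging.get_image("side");t=imaging.get_image("top")
st=arm.read_state();print(st["clock"],st["position"].round(1),st["contact_force"].round(1))
f=lambda i:cv2.resize(i,None,fx=4,fy=4,interpolation=cv2.INTER_CUBIC)
cv2.imwrite("pics/s2.png",np.hstack([f(s["frame"][170:310,275:445,::-1])]))
```

```text
3.675 [ 558.1 -186.3   65.6] [-0.3  0.  -0.8]
```

View pics/s2.png

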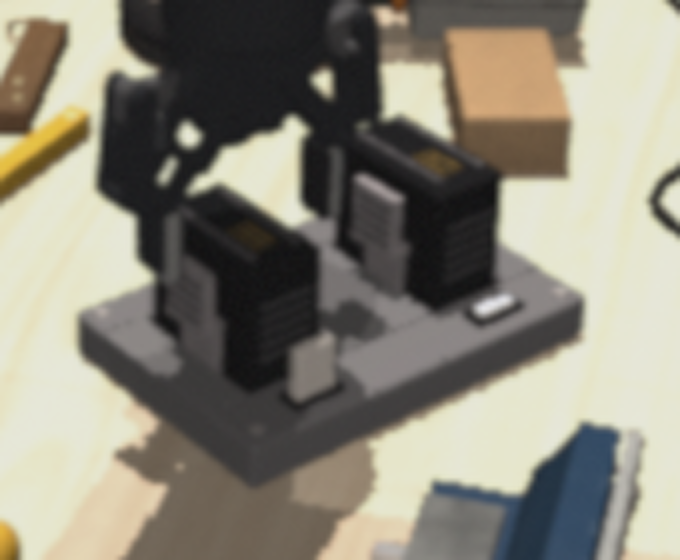

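The fingers look too far back: the left finger (tip at crop 150,270) is partly hidden behind the pack. I'll check where the known tool pose projects in this view.

Run:
```python
from h import *
s=imaging.get_image("side");t=imaging.get_image("top")
st=arm.read_state();p=st["position"]
def proj(p,X):
    E=np.array(p["extrinsics"]);c=E[:3,:3]@X+E[:3,3];return np.array([p["fx"]*c[0]/c[2]+p["cx"],p["fy"]*c[1]/c[2]+p["cy"]])
y=np.array([.55,.835,0]);cr=lambda u:((u-[275,170])*4).round()
for n,X in (("tcp",p),("L",p+43*y+[0,0,13]),("R",p-43*y+[0,0,13]),("packmid",[555.7,-186.1,59]),("packtop",[555.7,-186.1,89])): print(n,cr(proj(s,np.array(X))))
E=np.array(s["extrinsics"]);print("cam",(-E[:3,:3].T@E[:3,3]).round())
print("seen L tip as on z=78:",onz(s,np.array([150,265])/4+[275,170],78).round(), "R:",onz(s,np.array([318,212])/4+[275,170],78).round())
cv2.imwrite("pics/t2.png",cv2.resize(t["frame"][200:350,270:470,::-1],None,fx=4,fy=4,interpolation=cv2.INTER_CUBIC))
```

```text
tcp [241. 265.]
L [168. 272.]
R [313. 213.]
packmid [246. 279.]
packtop [247. 224.]
cam [285. 681. 638.]
seen L tip as on z=78: [ 592. -155.   78.] R: [ 533. -225.   78.]
```

View pics/t2.png

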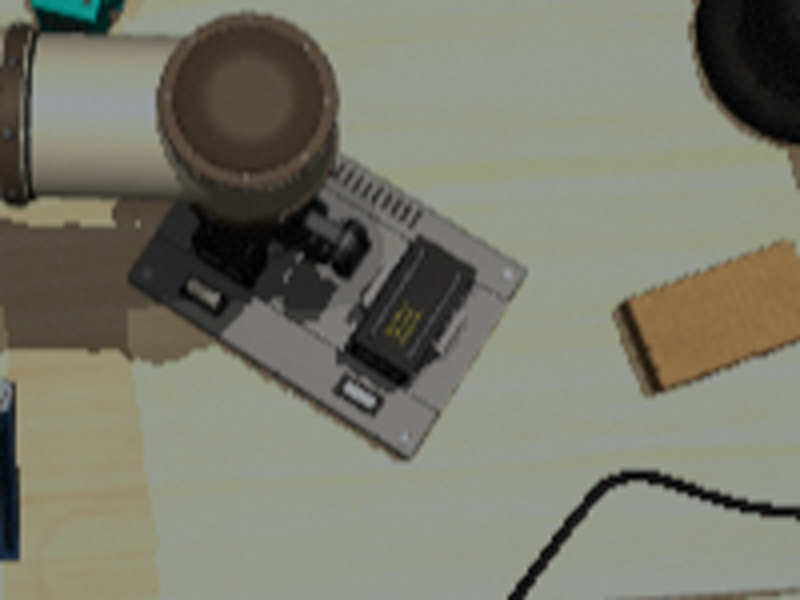

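The predicted tips match the picture (left pad edge at about (181,275) predicted, (183,275) seen), and the pack top centre is at about (248,228) against (247,224) predicted. So the fingers straddle the pack correctly and it only looked off because of the viewing angle. I'll go down 29 mm.

Call:
arm_command(
  rows=[
    {"grip": 1,"linear": [0,0,10],"rot": [0,0,0]},
    {"grip": 1,"linear": [0,0,20],"rot": [0,0,0]},
    {"grip": 1,"linear": [0,0,29],"rot": [0,0,0]},
    {"grip": 1,"linear": [0,0,29],"rot": [0,0,0]},
    {"grip": 0.75,"linear": [0,0,29],"rot": [0,0,0]},
    {"grip": 0.7,"linear": [0,0,29],"rot": [0,0,0]},
    {"grip": 0.66,"linear": [0,0,29],"rot": [0,0,0]},
  ],
)

```text
clock: 4.65
position: [558.2, -186.3, 36.9]
ee_rot: [0.287, 0.958, 0.0, 0.001]
contact_force: [0.2, 1.1, 1.7]
gripper_width: 56.7
grasp_force: 2.8
```

Call:
arm_command(
  rows=[
    {"grip": 0.6,"linear": [0,0,0],"rot": [0,0,0]},
    {"grip": 0.55,"linear": [0,0,0],"rot": [0,0,0]},
    {"grip": 0.4,"linear": [0,0,0],"rot": [0,0,0]},
    {"grip": 0.2,"linear": [0,0,0],"rot": [0,0,0]},
    {"grip": 0.2,"linear": [0,0,0],"rot": [0,0,0]},
    {"grip": 0.2,"linear": [0,0,0],"rot": [0,0,0]},
  ],
)

```text
clock: 5.4
position: [558.9, -186.2, 38.9]
ee_rot: [0.286, 0.958, 0.0, 0.001]
contact_force: [-2.3, 2.9, 13.4]
gripper_width: 41.3
grasp_force: 62.7
```

Width 41.3 is less than the expected 46, so I'll look before lifting.

Run:
```python
from h import *
s=imaging.get_image("side")
st=arm.read_state();print(st["clock"],st["position"].round(1),st["contact_force"].round(1),st["gripper_width"],st["grasp_force"])
cv2.imwrite("pics/s3.png",cv2.resize(s["frame"][190:290,290:410,::-1],None,fx=6,fy=6,interpolation=cv2.INTER_CUBIC))
```

```text
5.45 [ 558.9 -186.3   38.9] [-2.2  2.3 13.1] 41.39719599952557 62.673170417547226
```

View pics/s3.png

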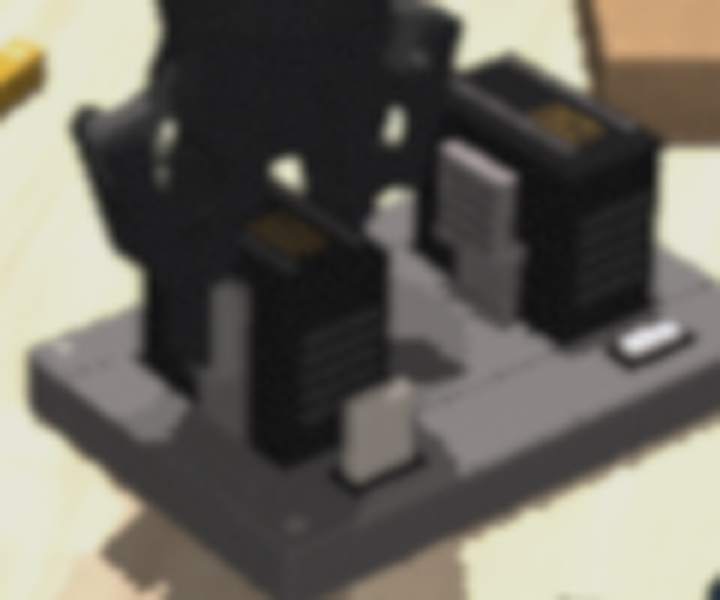

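The left finger covers the left catch (about 200,330) and the pack is still seated. I'll lift a little and watch the force.

Call:
arm_command(
  rows=[
    {"grip": 0.2,"linear": [0,0,-1],"rot": [0,0,0]},
    {"grip": 0.2,"linear": [0,0,-2],"rot": [0,0,0]},
    {"grip": 0.2,"linear": [0,0,-3],"rot": [0,0,0]},
    {"grip": 0.2,"linear": [0,0,-4],"rot": [0,0,0]},
    {"grip": 0.2,"linear": [0,0,-4],"rot": [0,0,0]},
  ],
)

```text
clock: 6.08
position: [556.8, -186.3, 39.3]
ee_rot: [0.287, 0.958, -0.0, -0.001]
contact_force: [1.8, -0.0, -3.2]
gripper_width: 41.1
grasp_force: 61.1
```

Call:
arm_command(
  rows=[
    {"grip": 0.2,"linear": [0,0,-2],"rot": [0,0,0]},
    {"grip": 0.2,"linear": [0,0,-4],"rot": [0,0,0]},
    {"grip": 0.2,"linear": [0,0,-6],"rot": [0,0,0]},
    {"grip": 0.2,"linear": [0,0,-8],"rot": [0,0,0]},
    {"grip": 0.2,"linear": [0,0,-8],"rot": [0,0,0]},
  ],
)

```text
clock: 6.7
position: [557.8, -186.3, 48.6]
ee_rot: [0.287, 0.958, 0.0, 0.0]
contact_force: [0.2, 0.4, -2.8]
gripper_width: 41.5
grasp_force: 61.2
```

Call:
arm_command(
  rows=[
    {"grip": 0.2,"linear": [0,0,-8],"rot": [0,0,0]},
    {"grip": 0.2,"linear": [0,0,-18],"rot": [0,0,0]},
    {"grip": 0.2,"linear": [0,0,-33],"rot": [0,0,0]},
    {"grip": 0.2,"linear": [0,0,-50],"rot": [0,0,0]},
    {"grip": 0.2,"linear": [0,0,-67],"rot": [0,0,0]},
    {"grip": 0.2,"linear": [0,0,-84],"rot": [0,0,0]},
    {"grip": 0.2,"linear": [0,0,-96],"rot": [0,0,0]},
    {"grip": 0.2,"linear": [0,0,-102],"rot": [0,0,0]},
    {"grip": 0.2,"linear": [0,0,-102],"rot": [0,0,0]},
    {"grip": 0.2,"linear": [0,0,-102],"rot": [0,0,0]},
  ],
)

```text
clock: 7.95
position: [557.2, -186.2, 149.6]
ee_rot: [0.287, 0.958, -0.0, -0.001]
contact_force: [-0.4, 0.6, -2.7]
gripper_width: 41.2
grasp_force: 61.2
```

Run:
```python
from h import *
s=imaging.get_image("side")
st=arm.read_state();print(st["clock"],st["position"].round(1),st["contact_force"].round(1),st["gripper_width"],st["grasp_force"])
cv2.imwrite("pics/s4.png",cv2.resize(s["frame"][130:310,260:460,::-1],None,fx=3,fy=3,interpolation=cv2.INTER_CUBIC))
```

```text
8.0 [ 557.2 -186.2  149.5] [-0.2  0.4 -3.3] 41.09599089285757 61.24209813773632
```

View pics/s4.png

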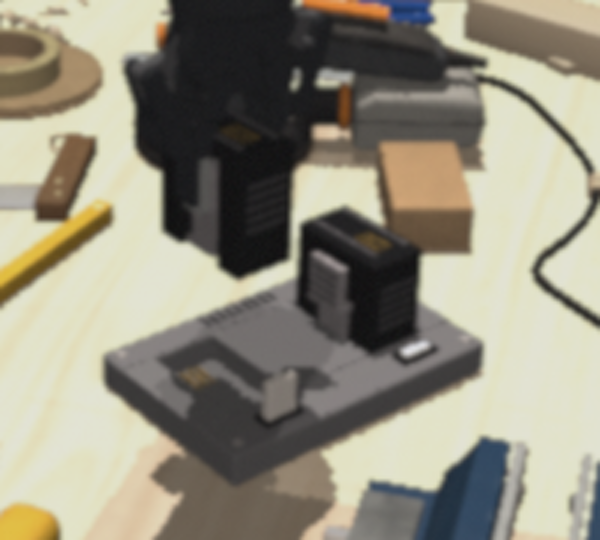

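The pack hangs upright at about (230,200), roughly 110 mm above its empty bay at (230,380). The other pack still sits in its bay.

Call:
arm_command(
  rows=[
    {"grip": 0.2,"linear": [0,0,0],"rot": [0,0,0]},
    {"grip": 0.2,"linear": [0,0,0],"rot": [0,0,0]},
    {"grip": 0.2,"linear": [0,0,0],"rot": [0,0,0]},
    {"grip": 0.2,"linear": [0,0,0],"rot": [0,0,0]},
  ],
)

```text
clock: 8.5
position: [557.7, -186.3, 150.3]
ee_rot: [0.287, 0.958, -0.0, -0.0]
contact_force: [-0.5, 0.3, -2.8]
gripper_width: 41.1
grasp_force: 61.2
```

```bash
python3 -c "
from bench import job;print(job.job_done())"
```

```text
the job is handed in; nothing more can be done
None
```

The charged left pack was pinched, drawn straight up and handed in held upright about 11 cm above its bay, with the right pack still seated; the hand-in gave no verdict, and the gripper read 41 mm rather than the expected 46 mm.

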